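# Clamp the brittle finishing stone in its holder with a gentle nip

### The arm

A 7-joint arm with a two-finger parallel gripper is mounted at the origin on the work surface. World frame = base frame: x ahead of the robot, y to its left, z up, the work surface at z = 0. Lengths are in m, angles in rad, forces in N, time in s.
With the tool pointing down it reaches from about 0.4 to 0.875 m from the base axis. Payload 6.5 kg.
Tool frame: the origin (TCP) lies between the finger pads; the fingertips stand 22 mm ahead of it and the grasp point (between the pads) lies 3 mm ahead of it; z points along the fingers, y is the line along which they close (so a half turn about z gives the same grasp; the last joint's range is limited). The gripper opens to 85 mm and grips with 20 to 120 N. Pads are 22 mm wide; open, the fingers measure 114 mm over their backs; the gripper's body (76 mm by 85 mm) begins 54 mm behind the grasp point. The pads swing forward as they close: fully open they stand 13 mm farther back than shut.
Start: joints at [-1.347, 0.536, -0.004, 1.538, 0.003, 1.067, -0.071], TCP at [0.186, 0.623, 0.229] pointing down, gripper open.
Joint ranges: [-2.7, 2.7], [-0.37, 2.16], [-1.27, 1.26], [0.24, 2.4], [-1.31, 4.45], [0.19, 1.91], [-2.76, 2.76]. Speed limits (rad/s): [2.39, 2.39, 3.14, 3.14, 3.14, 3.14, 3.14].

### API

Orientations are given as [roll, pitch, yaw] about the fixed x, y, z axes, in that order (R = Rz(yaw) Ry(pitch) Rx(roll)).
In Python, from workcell import sense, get_image, sign_off gives the robot as it stands. The module is installed in compiled form; this text tells all that it offers.
- The arm moves only by the tool jog_arm, never from a script. Its argument "increments" is a list of rows, each an object of numbers: "x", "y", "z": the shift along the tool's x, y, z in m; "ax", "ay", "az": the turn, a rotation vector about the tool's x, y, z in rad. A call has 1 to 12 rows; each row shifts and turns the commanded pose from where the row before left it, along the tool's axes as they then stand; what a row does not reach is not made up. A row lasts 1/8 s, in which the tool goes at most 62.5 mm and 10.7 degrees, less where a joint would pass 70% of its speed; a pose out of reach is approached as far as the arm can. A call is refused whole if a number of a shift passes 0.0625 or a number of a turn 0.188, either way. A call with a gripper value outside its range is refused whole. "grip" is the finger opening in m, from 0 to 0.0854, set as the call begins (left out, the last holds). The fingers move at their own pace and stop on an object; "squeeze" is the grip in N (left out, the last holds). Time passes only in rows, so rows that do not move let the fingers close. It gives the time, the measured TCP pose, the force, the opening and the grip force at its end, in the units of the state.
- sense(): the state, without advancing time (a new reading comes with each control period).
- get_image(name): name is "side" or "top"; returns a dict with "color" (400x640x3 uint8, red, green, blue), "z_map" (400x640 float32, m along the optical axis (not along the pixel's ray), 0 where there is no reading), "K" (3x3 intrinsics, pixels), "R" (3x3) and "t" (3): a world point X has camera coordinates R X + t. Camera axes: x right, y down, z forward; pixel columns grow to the right and rows downward; lengths in m; the calibration is good to about 2 mm. A picture is of the moment at which its call begins.
- sign_off(): hands the job in; it is judged then, once.
The state is a dict: "time_s": time; "joints": joint angles; "joint_vel": joint speeds; "joint_torque": joint torques, N m; "tcp_pos": TCP position; "eef_rot": TCP orientation; "ft_force": force on the tool from outside, world axes, zero at the start; "ft_torque": the same for the moment, N m; "grip_width": finger opening in m; "finger_force": force on a finger pad.
Only numpy, scipy, OpenCV 4.12 (cv2) and the standard library are available. Lean on these libraries where they do the work, as an engineer would, in place of code of your own. Each camera call takes 0.05 s, during which the arm holds its last target. There are 200 camera calls.

### The job

Take the brittle finishing stone (the short flat one without a wooden base) with a light grip (10 to 20 N), lay it gently flat along the bar of the stone holder, between the jaw and the stop, and let go. Then slide the jaw up so that the stone is driven home against the stop and stays nipped by the sprung pad with about 8 N (5 to 11 N; much more chips it). Leave the other two stones and the oil bottle where they are.

Things in the scene. Friction and masses are not known exactly. Their poses are not given: they have to be found in the camera images.
- stone_center (a point): The finishing stone: plain grey slab 130 (x) x 50 (y) x 22 (z) mm, 0.24 to 0.38 kg, brittle, lying flat on the table with z up, as one of three stones side by side. This point is its centre, 11 mm above its underside; x along its length.
- stone: The same finishing stone; origin at the centre of its underside, x along its 130 mm length, y across, z up.
- holder: Stone holder fixed on the table: a wooden bar 40 mm wide, its top (the bed) 18 mm above the table, from x = -155 to +110 mm in its own frame. Origin on the table; x along the bar from the jaw to the stop, z up. The 50 mm wide stone overhangs the bar by 5 mm a side. The stone belongs flat on the bed, along it, centred within 8 mm of its midline.
- bed (a point): Point on top of the bed at x = -15 mm in the holder's frame, axes as the holder: with the stone centred over it, the stone clears both pad and stop by at least 10 mm wherever they start.
- stop_zone (a point): Point on top of the bed at x = +72 mm in the holder's frame. The stop is an aluminium block 12 (x) x 50 (y) mm, 13 mm high above the bed, fixed on the bar near here; its stone-facing face lies anywhere within 10 mm of this point along x: not measured, to be seen or felt.
- jaw: The holder's sliding jaw: aluminium block 30 (x) x 50 (y) x 22 mm high. Origin at the centre of its underside, 1 mm above the bed; axes as the holder. It slides only along the holder's x: starts with its origin at x = -136 to -124 mm in the holder's frame, can go to -56 mm. It takes about 12 N to slide (0.2 N more per 10 mm/s) and stays where it is left.
- fin (a point): Middle of the fin on the jaw, 45 mm above the jaw's origin: 14 (x) x 24 (y) mm, 22 to 58 mm above that origin, to pinch across y or push from behind. The jaw's rubber pad, 46 mm wide, has its free face 31 mm ahead (+x) of the jaw's origin; springs let it back 1 mm per 2 N, at most 9 mm. Pushing the stone along the bed, before it meets the stop, takes 1 to 3 N on top of the jaw's 12.
- coarse: Bystander: larger coarse stone 155 x 56 mm on a wooden base 165 x 64 mm, 36 mm high in all; origin under its centre, x along its length. Leave alone.
- slip: Bystander: long narrow slip stone 175 x 28 x 14 mm; origin under its centre, x along its length. Leave alone.
- bottle: Bystander: upright oil bottle, 54 mm across, 145 mm high; origin under its centre. Leave alone.
Not all that is in view belongs to the job. Leave any turquoise look-alike of the stone alone.

How it is judged:
On the way:
1. the finishing stone lies flat on the bed, along the bar, let go and not yet nipped (z of stone in the frame of holder between 0.015 and 0.0215 m and y of stone in the frame of holder between -0.008 and 0.008 m and angle between the x axis of stone and the x axis of holder, either way round below 0.1 rad and contact force between the fingers and stone below 0.1 N and contact force between jaw and stone below 4.5 N), for 0.2 s.
At the end, for the whole second after the job is handed in: The finishing stone lies flat on the holder's bed (underside within 2.5 mm of it), within 8 mm of the bar's midline and 0.1 rad of its direction, at rest, and the jaw, let go, presses on it with 5 to 11 N (z of stone in the frame of holder between 0.015 and 0.0205 m and y of stone in the frame of holder between -0.008 and 0.008 m and angle between the x axis of stone and the x axis of holder, either way round below 0.1 rad and angle between the z axis of stone and the z axis of holder, either way round below 0.05 rad and contact force between jaw and stone between 5 and 11 N and linear speed of stone below 0.01 m/s); the robot touches nothing.
It fails at once if the jaw pressed on the brittle stone with more than 15 N (contact force between jaw and stone above 15 N).
It fails at once if the fingers squeezed or struck the brittle stone (more than 50 N on it, both fingers together) (contact force between the fingers and stone above 50 N).
It fails at once if the stone was banged or pressed hard on the holder (contact force between stone and holder above 30 N).
It fails at once if another stone or the bottle was moved by more than 25 mm (distance of any of coarse, slip, bottle from where it was at the start of the episode above 0.025 m).
It fails at once if the stone was dropped (fell freely at over 0.35 m/s, about 6 mm of drop) (contact force between the fingers and stone below 0.1 N and linear speed of stone above 0.35 m/s).
It also fails if it takes over 72 s, if anything falls off the work surface, if the arm or the gripper's body presses on something with over 40 N, if the wrist force passes 120 N, or if a joint passes its speed limit or range.

## Working session

There is one attempt and no reset: what is moved stays moved. The work goes in short steps, Python scripts to look and compute and a tool call to move; the robot and the scene stay as the last step left them, time stands still between calls to the robot, and variables do not carry over. Pictures are saved under pics/ and viewed, at most 10 in all, crops included, and the job is handed in when it is done.

Besides the shell and the picture viewer there is one more tool, called as a command line: name --argument value ..., lists and objects as JSON in quotes. jog_arm: Moves the arm, as the interface text tells. Its arguments: {"type":"object","properties":{"increments":{"type":"array","items":{"type":"object","properties":{"x":{"type":"number"},"y":{"type":"number"},"z":{"type":"number"},"ax":{"type":"number"},"ay":{"type":"number"},"az":{"type":"number"}}}},"grip":{"type":"number"},"squeeze":{"type":"number"}},"required":["increments"]}

```bash
mkdir -p pics; cat > h.py <<'E'
import numpy as np, cv2
from workcell import sense, get_image, sign_off
def save(n,f,box=None,s=1):
    d=get_image(n); c=d["color"]
    if box: c=c[box[1]:box[3],box[0]:box[2]]
    cv2.imwrite(f,cv2.resize(c[:,:,::-1],None,fx=s,fy=s,interpolation=cv2.INTER_CUBIC)); return d
def pts(d):
    z=d["z_map"]; v,u=np.mgrid[:400,:640]
    p=np.stack([u,v,np.ones_like(u)],-1)@np.linalg.inv(d["K"]).T*z[...,None]
    return (p-d["t"])@d["R"]
E
python3 - <<'E'
from h import *
for n in("top","side"):
    d=save(n,f"pics/{n}0.png"); np.savez(f"{n}0.npz",**d)
    print(n,d["K"][0,0],(-d["R"].T@d["t"]).round(3),d["R"].round(3).tolist())
s=sense(); print(s["time_s"],s["tcp_pos"],s["eef_rot"],s["ft_force"])
E
```

```text
top 371.50023887377796 [ 0.431 -0.006  0.905] [[-0.025, -0.999, 0.028], [-0.991, 0.021, -0.136], [0.135, -0.031, -0.99]]
side 416.54052210590464 [ 0.194 -0.631  0.476] [[0.858, -0.513, -0.005], [-0.261, -0.428, -0.865], [0.442, 0.744, -0.501]]
0.1 [0.18557796 0.62235562 0.22847671] [-3.14000147e+00  1.11246444e-04  2.85189278e+00] [-0.1841882   0.57921484 -0.01338546]
```

View pics/top0.png

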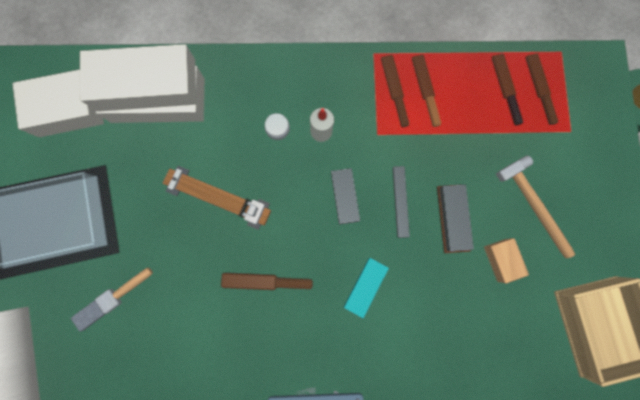

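View pics/side0.png

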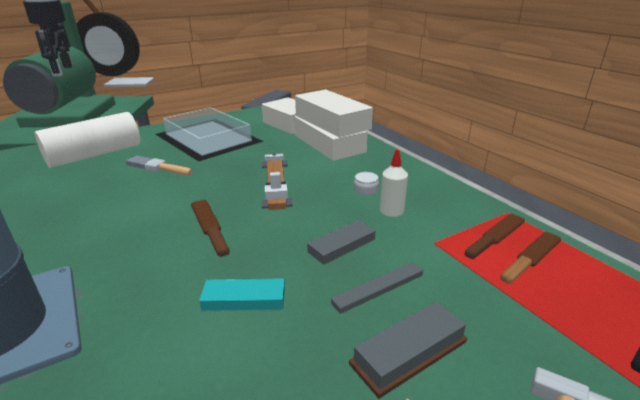

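The top view shows four slab-like candidates:
- Plain short grey slab at (346,196).
- Narrow slip at (401,201).
- Coarse stone on a wooden base at (456,218).
- Turquoise look-alike at (367,288).

The slab at (346,196) fits: it is short, flat and grey, with no base. The holder has its jaw and fin near (255,211) and its stop near (177,181). I'll confirm with a crop and measure.

```bash
cat >> h.py <<'E'
def ray(d,uv,h):
    uv=np.atleast_2d(uv).astype(float); r=np.c_[uv,np.ones(len(uv))]@np.linalg.inv(d["K"]).T@d["R"]
    c=-d["R"].T@d["t"]; return c+r*((h-c[2])/r[:,2])[:,None]
def proj(d,X):
    q=(np.atleast_2d(X)@d["R"].T+d["t"])@d["K"].T; return q[:,:2]/q[:,2:]
E
python3 - <<'E'
from h import *
d=dict(np.load("top0.npz")); c=d["color"]; P=pts(d)
cv2.imwrite("pics/crop0.png",cv2.resize(c[150:245,150:290][:,:,::-1],None,fx=5,fy=5,interpolation=cv2.INTER_CUBIC))
cv2.imwrite("pics/crop1.png",cv2.resize(c[155:265,320:485][:,:,::-1],None,fx=4.5,fy=4.5,interpolation=cv2.INTER_CUBIC))
hsv=cv2.cvtColor(c,cv2.COLOR_RGB2HSV)
def comp(m,box,name,h):
    mm=np.zeros((400,640),np.uint8); x0,y0,x1,y1=box; mm[y0:y1,x0:x1]=m[y0:y1,x0:x1]
    cs,_=cv2.findContours(mm*255,0,cv2.CHAIN_APPROX_NONE); k=max(cs,key=cv2.contourArea)
    w=ray(d,k[:,0],h)[:,:2]; (cx,cy),(a,b),t=r=cv2.minAreaRect((w*1000).astype(np.float32))
    print(name,cv2.contourArea(k),np.round(r[0],1),np.round(r[1],1),round(t,1),np.round(cv2.boxPoints(r)).tolist())
grey=(hsv[...,1]<75)
comp(grey,(320,155,372,240),"stone",.022)
comp(grey,(385,155,420,250),"slip",.014)
br=(hsv[...,0]<25)&(hsv[...,1]>90)
comp(br,(160,155,275,235),"bar",.018)
comp(grey,(155,155,195,200),"stop",.031)
comp(grey,(235,190,280,235),"jaw",.041)
for n,b in(("table",(290,160,320,240)),("stone",(338,180,352,210)),("bar",(195,183,225,200))):
    x0,y0,x1,y1=b; print(n,np.median(P[y0:y1,x0:x1].reshape(-1,3),0).round(4))
E
```

```text
stone 1150.5 [562.6 -84.1] [133.7  54.6] 6.9 [[493.0, -65.0], [499.0, -119.0], [632.0, -103.0], [626.0, -49.0]]
slip 839.5 [ 546.9 -220.1] [175.5  32.4] 1.2 [[459.0, -206.0], [459.0, -238.0], [635.0, -235.0], [634.0, -202.0]]
bar 1052.0 [573.3 238.7] [166.4  39.5] 66.3 [[522.0, 170.0], [558.0, 155.0], [625.0, 307.0], [589.0, 323.0]]
stop 394.0 [604.7 308.7] [80.6 70.8] 82.7 [[564.0, 273.0], [635.0, 264.0], [645.0, 344.0], [575.0, 353.0]]
jaw 661.5 [524.2 138. ] [90.9 71.2] 78.2 [[480.0, 101.0], [550.0, 86.0], [568.0, 175.0], [499.0, 190.0]]
table [0.5569 0.0139 0.0007]
stone [ 0.5646 -0.0826  0.0228]
bar [0.5804 0.2414 0.018 ]
```

View pics/crop0.png

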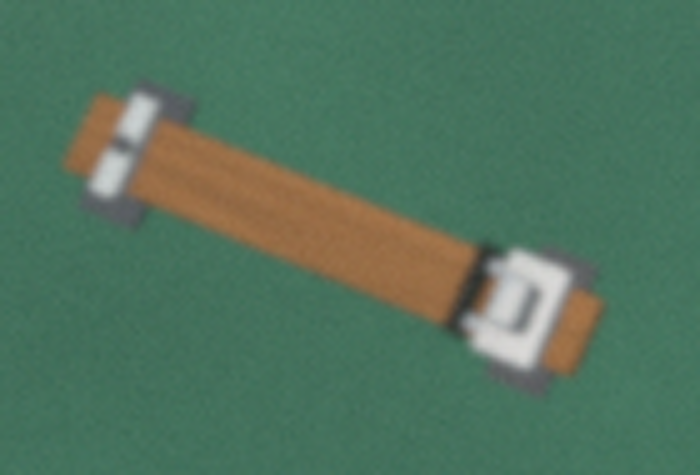

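View pics/crop1.png

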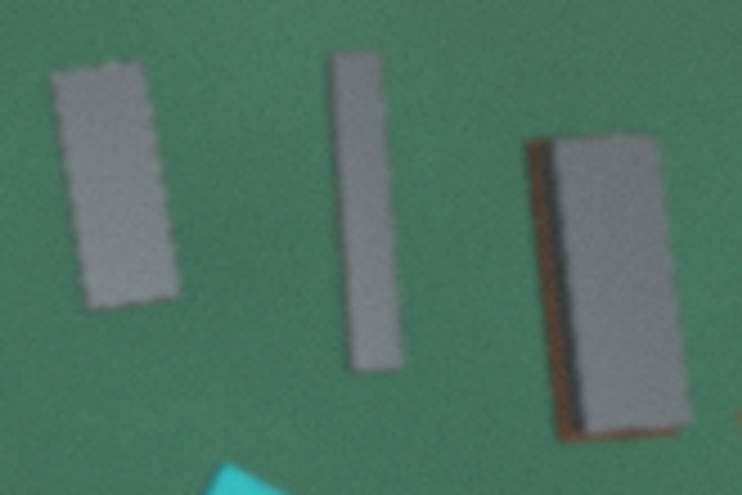

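The crops show that (346,196) is a plain slab with no base. It measures 133x54 mm at 22 mm height, matching 130x50. The holder crop shows the stop's stone-facing edge near full-image (178,180), and the jaw with its black pad near (246,207). Next I'll refine the holder measurements.

```bash
python3 - <<'E'
from h import *
d=dict(np.load("top0.npz")); c=d["color"]; hsv=cv2.cvtColor(c,cv2.COLOR_RGB2HSV); P=pts(d)
a=np.deg2rad(66.3); ex=np.array([np.cos(a),np.sin(a)]); ey=np.array([-ex[1],ex[0]])
o=np.array([.5733,.2387])
def hf(w): return np.c_[(w[:,:2]-o)@ex,(w[:,:2]-o)@ey]*1000
br=(hsv[...,0]<25)&(hsv[...,1]>90); v,u=np.nonzero(br); k=(u>155)&(u<280)&(v>155)&(v<240); q=hf(ray(d,np.c_[u,v][k],.018))
q=q[np.abs(q[:,1])<15]; print("bar ends",q[:,0].min(),q[:,0].max(),"span should be 265")
# edges of bar per x bin
q=hf(ray(d,np.c_[u,v][k],.018))
for x0 in range(-60,61,20):
    s=q[(abs(q[:,0]-x0)<8)]; print(x0,np.percentile(s[:,1],[1,99]).round(1))
# brightness profile along midline at stop (h=.031), jaw (h=.041)
from scipy.ndimage import map_coordinates
for nm,h,xs in(("stop",.031,range(60,130,3)),("pad/jaw",.041,range(-150,-60,3))):
    for yy in (-12,12):
        w=np.array([np.r_[o+ex*x/1000+ey*yy/1000,h] for x in xs]); uv=proj(d,w)
        I=[map_coordinates(c[...,i].astype(float),uv.T[::-1],order=1) for i in range(3)]
        print(nm,yy,[(x,int(r),int(b)) for x,r,b in zip(xs,I[0],I[2])])
m=(P[...,2]>.06)&(P[...,2]<.1); m[:, :230]=0; m[:,280:]=0; m[:190]=0; m[235:]=0
t=P[m]; print("fin",len(t),t[:,2].max(),hf(t).mean(0),hf(t).min(0),hf(t).max(0))
m=(P[...,2]>.1); m[:,305:340]&=True; b=P[95:140,305:340].reshape(-1,3); b=b[b[:,2]>.08]; print("bottle",b.mean(0),b[:,2].max())
m=(P[...,2]>.015)&(P[...,2]<.03); s=P[155:240,320:372].reshape(-1,3); s=s[(s[:,2]>.016)&(s[:,2]<.03)]
print("stone depth rect",cv2.minAreaRect((s[:,:2]*1000).astype(np.float32)))
E
```

```text
bar ends -147.70946723387374 116.03897990212883 span should be 265
-60 [-19.4  19.1]
-40 [-19.5  18.5]
-20 [-19.3  18.7]
0 [-19.1  18.9]
20 [-18.9  18.8]
40 [-19.2  18.6]
60 [-19.3  19.1]
stop -12 [(60, 150, 69), (63, 153, 72), (66, 151, 70), (69, 151, 69), (72, 152, 71), (75, 147, 71), (78, 139, 90), (81, 135, 120), (84, 163, 167), (87, 192, 199), (90, 197, 204), (93, 190, 189), (96, 170, 139), (99, 155, 88), (102, 152, 73), (105, 152, 73), (108, 145, 73), (111, 120, 80), (114, 87, 92), (117, 70, 92), (120, 69, 93), (123, 72, 94), (126, 70, 94), (129, 69, 93)]
stop 12 [(60, 155, 70), (63, 155, 72), (66, 154, 71), (69, 154, 71), (72, 153, 72), (75, 147, 76), (78, 134, 91), (81, 129, 121), (84, 165, 168), (87, 191, 196), (90, 197, 202), (93, 190, 189), (96, 169, 143), (99, 151, 89), (102, 147, 70), (105, 148, 69), (108, 139, 68), (111, 118, 77), (114, 86, 86), (117, 66, 90), (120, 67, 92), (123, 66, 92), (126, 67, 93), (129, 67, 93)]
pad/jaw -12 [(-150, 127, 70), (-147, 154, 73), (-144, 161, 74), (-141, 161, 73), (-138, 155, 78), (-135, 143, 106), (-132, 165, 159), (-129, 200, 200), (
[... 488 characters left out ...]
2, 164, 158), (-129, 200, 199), (-126, 211, 209), (-123, 200, 199), (-120, 186, 186), (-117, 181, 180), (-114, 187, 186), (-111, 188, 189), (-108, 192, 191), (-105, 188, 187), (-102, 172, 171), (-99, 153, 153), (-96, 122, 126), (-93, 79, 81), (-90, 68, 56), (-87, 104, 58), (-84, 137, 64), (-81, 148, 69), (-78, 149, 69), (-75, 150, 68), (-72, 148, 70), (-69, 147, 67), (-66, 147, 66), (-63, 148, 67)]
fin 76 0.08002738161452551 [-117.37122923    0.29851211] [-123.02807999  -11.32441556] [-109.15196792   11.67658093]
bottle [ 0.72131498 -0.02826581  0.11022287] 0.9049449323412735
stone depth rect ((562.6922607421875, -83.00947570800781), (129.83694458007812, 50.39352035522461), 6.87267541885376)
```

jog_arm --increments '[{"x":-0.03,"y":0.04},{"x":-0.03,"y":0.04},{"x":-0.03,"y":0.04},{"x":-0.03,"y":0.04},{"x":-0.03,"y":0.04},{"x":-0.03,"y":0.04},{"x":-0.03,"y":0.04},{"x":-0.03,"y":0.04},{"x":-0.03,"y":0.04},{"x":-0.03,"y":0.04}]' --grip 0.085 --squeeze 20

```text
validation failed for argument at $.in...
```

jog_arm --increments '[{"x":-0.035,"y":-0.0355,"z":0,"ax":0,"ay":0,"az":0},{"x":-0.035,"y":-0.0355,"z":0,"ax":0,"ay":0,"az":0},{"x":-0.035,"y":-0.0355,"z":0,"ax":0,"ay":0,"az":0},{"x":-0.035,"y":-0.0355,"z":0,"ax":0,"ay":0,"az":0},{"x":-0.035,"y":-0.0355,"z":0,"ax":0,"ay":0,"az":0},{"x":-0.035,"y":-0.0355,"z":0,"ax":0,"ay":0,"az":0},{"x":-0.035,"y":-0.0355,"z":0,"ax":0,"ay":0,"az":0},{"x":-0.035,"y":-0.0355,"z":0,"ax":0,"ay":0,"az":0}]' --grip 0.085 --squeeze 20

```text
time_s: 1.1
tcp_pos: [0.3734, 0.2691, 0.2292]
eef_rot: [-3.142, -0.0, 2.852]
ft_force: [0.3, 0.4, -1.1]
grip_width: 0.0851
finger_force: 0.0
```

jog_arm --increments '[{"x":-0.035,"y":-0.0355,"az":0.18},{"az":0.18},{"az":0.18},{"az":0.18},{"az":0.18},{"az":0.18},{"az":0.18},{"az":0.18}]'

```text
validation failed for argument at $.in...
```

jog_arm --increments '[{"x":-0.035,"y":-0.0355,"z":0,"ax":0,"ay":0,"az":0},{"x":-0.035,"y":-0.0355,"z":0,"ax":0,"ay":0,"az":0},{"x":-0.035,"y":-0.0355,"z":0,"ax":0,"ay":0,"az":0},{"x":-0.035,"y":-0.0355,"z":0,"ax":0,"ay":0,"az":0},{"x":-0.035,"y":-0.0355,"z":0,"ax":0,"ay":0,"az":0},{"x":-0.035,"y":-0.0355,"z":0,"ax":0,"ay":0,"az":0},{"x":-0.035,"y":-0.0355,"z":0,"ax":0,"ay":0,"az":0},{"x":-0.035,"y":-0.0355,"z":0,"ax":0,"ay":0,"az":0}]'

```text
time_s: 2.1
tcp_pos: [0.5605, -0.0827, 0.229]
eef_rot: [3.142, -0.0, 2.852]
ft_force: [0.6, 0.5, -0.9]
grip_width: 0.0852
finger_force: 0.0
```

jog_arm --increments '[{"x":0,"y":0,"z":0,"ax":0,"ay":0,"az":0.182},{"x":0,"y":0,"z":0,"ax":0,"ay":0,"az":0.182},{"x":0,"y":0,"z":0,"ax":0,"ay":0,"az":0.182},{"x":0,"y":0,"z":0,"ax":0,"ay":0,"az":0.182},{"x":0,"y":0,"z":0,"ax":0,"ay":0,"az":0.182},{"x":0,"y":0,"z":0,"ax":0,"ay":0,"az":0.182},{"x":0,"y":0,"z":0,"ax":0,"ay":0,"az":0.182},{"x":0,"y":0,"z":0,"ax":0,"ay":0,"az":0.182}]'

```text
time_s: 3.1
tcp_pos: [0.5598, -0.0813, 0.229]
eef_rot: [-3.141, 0.0, 1.39]
ft_force: [-0.4, 0.1, -0.6]
grip_width: 0.0851
finger_force: 0.0
```

jog_arm --increments '[{"x":0,"y":0,"z":0,"ax":0,"ay":0,"az":0.182},{"x":0,"y":0,"z":0,"ax":0,"ay":0,"az":0.182},{"x":0,"y":0,"z":0,"ax":0,"ay":0,"az":0.182},{"x":0,"y":0,"z":0,"ax":0,"ay":0,"az":0.182},{"x":0,"y":0,"z":0,"ax":0,"ay":0,"az":0.182},{"x":0,"y":0,"z":0,"ax":0,"ay":0,"az":0.182},{"x":0,"y":0,"z":0,"ax":0,"ay":0,"az":0.182},{"x":0,"y":0,"z":0,"ax":0,"ay":0,"az":0}]'

```text
time_s: 4.1
tcp_pos: [0.5599, -0.0812, 0.2289]
eef_rot: [3.141, 0.001, 0.124]
ft_force: [0.1, 0.5, 0.7]
grip_width: 0.0849
finger_force: 0.0
```

jog_arm --increments '[{"x":0.0027,"y":0.0028,"z":0.03,"ax":0,"ay":0,"az":0.004},{"x":0,"y":0,"z":0.04,"ax":0,"ay":0,"az":0},{"x":0,"y":0,"z":0.04,"ax":0,"ay":0,"az":0},{"x":0,"y":0,"z":0.035,"ax":0,"ay":0,"az":0},{"x":0,"y":0,"z":0.025,"ax":0,"ay":0,"az":0},{"x":0,"y":0,"z":0.015,"ax":0,"ay":0,"az":0},{"x":0,"y":0,"z":0.01,"ax":0,"ay":0,"az":0},{"x":0,"y":0,"z":0.006,"ax":0,"ay":0,"az":0},{"x":0,"y":0,"z":0,"ax":0,"ay":0,"az":0}]'

```text
time_s: 5.22
tcp_pos: [0.5633, -0.0839, 0.0285]
eef_rot: [3.142, -0.0, 0.118]
ft_force: [0.1, -0.1, -0.3]
grip_width: 0.085
finger_force: 0.0
```

```bash
python3 - <<'E'
from h import *
d=save("side","pics/side1.png",(240,130,440,280),4); s=sense(); print(s["tcp_pos"],s["eef_rot"],s["ft_force"])
E
```

```text
[ 0.56347508 -0.08396983  0.02872993] [ 3.14142747e+00 -6.94809982e-04  1.18169781e-01] [ 0.0676809  -0.01817511 -0.05315511]
```

View pics/side1.png

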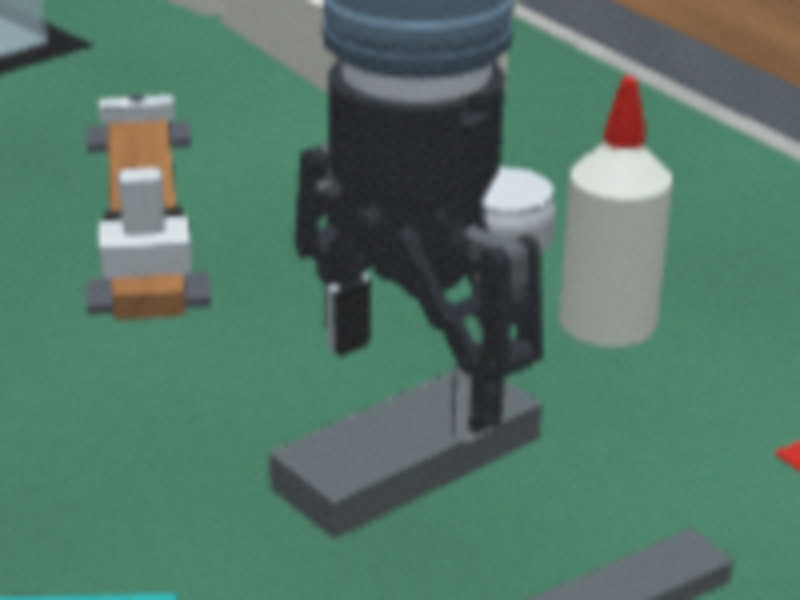

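The picture shows both fingers straddling the stone, with the near tip in front of its long side at crop (487,420). I'll lower 4 mm and close in stages.

jog_arm --increments '[{"x":0,"y":0,"z":0.004,"ax":0,"ay":0,"az":0},{"x":0,"y":0,"z":0,"ax":0,"ay":0,"az":0},{"x":0,"y":0,"z":0,"ax":0,"ay":0,"az":0},{"x":0,"y":0,"z":0,"ax":0,"ay":0,"az":0},{"x":0,"y":0,"z":0,"ax":0,"ay":0,"az":0},{"x":0,"y":0,"z":0,"ax":0,"ay":0,"az":0}]' --grip 0.056 --squeeze 20

```text
time_s: 6.02
tcp_pos: [0.5631, -0.0839, 0.0243]
eef_rot: [-3.142, -0.0, 0.118]
ft_force: [0.6, 0.0, 0.6]
grip_width: 0.0561
finger_force: 0.0
```

jog_arm --increments '[{"x":0,"y":0,"z":0,"ax":0,"ay":0,"az":0},{"x":0,"y":0,"z":0,"ax":0,"ay":0,"az":0},{"x":0,"y":0,"z":0,"ax":0,"ay":0,"az":0},{"x":0,"y":0,"z":0,"ax":0,"ay":0,"az":0}]' --grip 0.048

```text
time_s: 6.52
tcp_pos: [0.5631, -0.0839, 0.0243]
eef_rot: [3.142, -0.0, 0.118]
ft_force: [-0.5, -0.8, 0.4]
grip_width: 0.0482
finger_force: 0.0
```

jog_arm --increments '[{"x":0,"y":0,"z":0,"ax":0,"ay":0,"az":0},{"x":0,"y":0,"z":0,"ax":0,"ay":0,"az":0},{"x":0,"y":0,"z":0,"ax":0,"ay":0,"az":0}]' --grip 0.046

```text
time_s: 6.9
tcp_pos: [0.5631, -0.0839, 0.0243]
eef_rot: [-3.142, -0.0, 0.118]
ft_force: [0.0, 0.0, -0.2]
grip_width: 0.046
finger_force: 0.0
```

```bash
python3 - <<'E'
from h import *
d=save("side","pics/side2.png",(280,200,400,280),6); s=sense(); print(s["grip_width"],s["finger_force"])
E
```

```text
0.04619518136307017 0.0
```

View pics/side2.png

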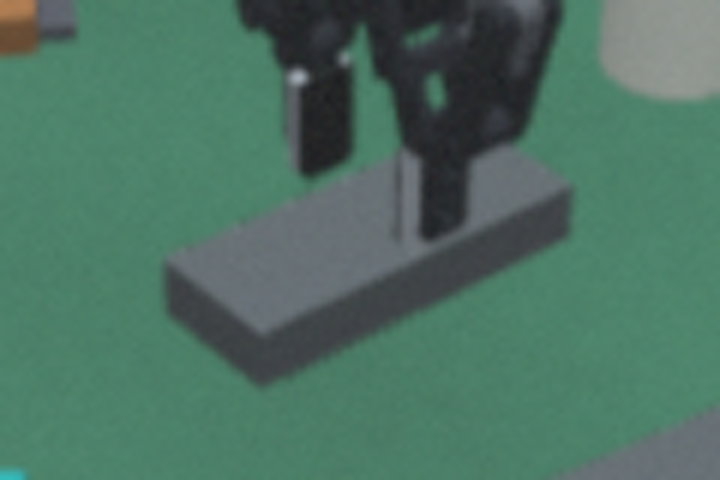

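The near fingertip at crop (440,240) appears to stand over the stone's top rather than beside it. I'll measure the tip height.

```bash
python3 - <<'E'
from h import *
d=get_image("side"); P=pts(d); c=d["color"].sum(-1)
for cx,cy in((440,200),(440,225),(440,235),(440,250),(440,275),(325,140),(325,160),(320,170),(400,300),(300,260)):
    u,v=280+cx//6,200+cy//6; print((cx,cy),P[v,u].round(4),c[v,u])
E
```

```text
(440, 200) [ 0.5611 -0.1221  0.0509] 124
(440, 225) [ 0.5629 -0.1202  0.0403] 127
(440, 235) [ 0.5689 -0.1121  0.0288] 220
(440, 250) [ 0.5725 -0.1073  0.0201] 255
(440, 275) [ 0.5724 -0.1079  0.0112] 199
(325, 140) [ 0.5586 -0.062   0.0401] 126
(325, 160) [ 0.5592 -0.061   0.0324] 114
(320, 170) [ 0.5571 -0.0609  0.0284] 159
(400, 300) [ 0.556  -0.1089  0.0064] 205
(300, 260) [ 0.5308 -0.0923  0.0218] 333
```

Depth puts the fingertips at z≈0.030, about 6 mm behind the TCP instead of ahead of it. That is why they closed above the 22 mm stone with no force. I'll reopen, go lower and measure again.

jog_arm --increments '[{"x":0,"y":0,"z":-0.004,"ax":0,"ay":0,"az":0},{"x":0,"y":0,"z":0,"ax":0,"ay":0,"az":0},{"x":0,"y":0,"z":0,"ax":0,"ay":0,"az":0},{"x":0,"y":0,"z":0,"ax":0,"ay":0,"az":0},{"x":0,"y":0,"z":0,"ax":0,"ay":0,"az":0},{"x":0,"y":0,"z":0,"ax":0,"ay":0,"az":0}]' --grip 0.07

```text
time_s: 7.75
tcp_pos: [0.5631, -0.0839, 0.0283]
eef_rot: [-3.142, 0.0, 0.118]
ft_force: [-0.0, 0.8, -0.3]
grip_width: 0.07
finger_force: 0.0
```

jog_arm --increments '[{"x":0,"y":0,"z":0.005,"ax":0,"ay":0,"az":0},{"x":0,"y":0,"z":0.005,"ax":0,"ay":0,"az":0},{"x":0,"y":0,"z":0.004,"ax":0,"ay":0,"az":0},{"x":0,"y":0,"z":0,"ax":0,"ay":0,"az":0}]'

```text
time_s: 8.25
tcp_pos: [0.5628, -0.0839, 0.0139]
eef_rot: [-3.141, 0.001, 0.118]
ft_force: [0.1, -1.2, 0.3]
grip_width: 0.07
finger_force: 0.0
```

```bash
python3 - <<'E'
from h import *
d=save("side","pics/side3.png",(280,190,400,280),6); np.savez("s3.npz",**d); P=pts(d); m=d["color"].sum(-1)<170
q=np.full(m.shape,9.); q[m]=P[...,2][m]
for u in range(330,366,3):
    vv=np.nonzero(m[200:275,u])[0]+200
    if len(vv): v=vv.max(); print(u,v,P[v-2,u].round(4),P[v,u].round(4))
E
```

```text
330 227 [ 0.5581 -0.0481  0.0279] [ 0.5583 -0.048   0.0231]
333 225 [ 0.5647 -0.0487  0.0307] [ 0.5652 -0.048   0.0254]
336 206 [ 0.5503 -0.081   0.0944] [ 0.5522 -0.0781  0.0881]
339 207 [ 0.5524 -0.0877  0.095 ] [ 0.5529 -0.0871  0.0904]
342 210 [ 0.5473 -0.1053  0.0992] [ 0.5535 -0.0962  0.0885]
345 217 [ 0.5496 -0.1118  0.0874] [ 0.5483 -0.1138  0.0847]
348 219 [ 0.5494 -0.1215  0.0885] [ 0.5547 -0.1142  0.0786]
351 228 [ 0.5554 -0.1231  0.0685] [ 0.5552 -0.1237  0.0646]
354 243 [ 0.5606 -0.1269  0.0363] [ 0.5598 -0.1283  0.033 ]
357 243 [ 0.5628 -0.133   0.0392] [ 0.5636 -0.1323  0.034 ]
360 243 [ 0.5703 -0.1321  0.0358] [ 0.5904 -0.1056  0.0077]
363 230 [ 0.5609 -0.1512  0.0782] [ 0.5614 -0.1508  0.0737]
```

View pics/side3.png

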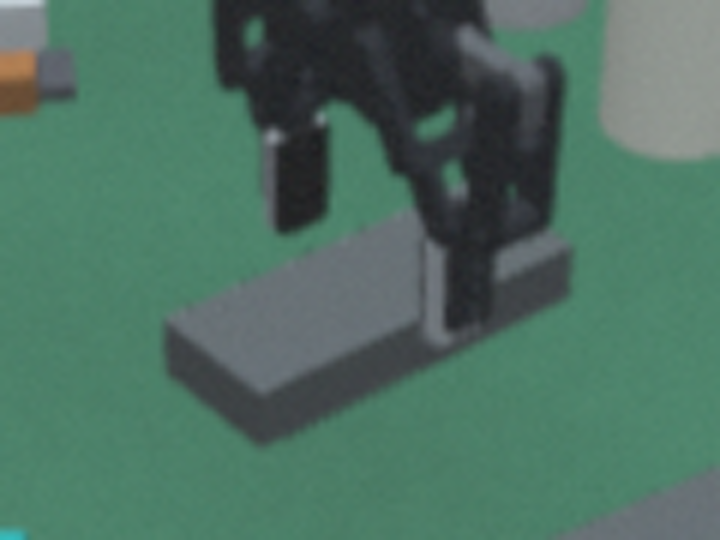

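The side view shows the near tip at crop (462,335) outside the stone's long side, but only at z≈0.026. I'll go down about 14 mm and watch the force.

jog_arm --increments '[{"x":0,"y":0,"z":0.003,"ax":0,"ay":0,"az":0},{"x":0,"y":0,"z":0.003,"ax":0,"ay":0,"az":0},{"x":0,"y":0,"z":0.002,"ax":0,"ay":0,"az":0},{"x":0,"y":0,"z":0,"ax":0,"ay":0,"az":0}]'

```text
time_s: 8.8
tcp_pos: [0.563, -0.0839, 0.0061]
eef_rot: [-3.142, 0.0, 0.118]
ft_force: [-0.2, 0.1, 0.5]
grip_width: 0.0697
finger_force: 0.0
```

jog_arm --increments '[{"x":0,"y":0,"z":0.002,"ax":0,"ay":0,"az":0},{"x":0,"y":0,"z":0.002,"ax":0,"ay":0,"az":0},{"x":0,"y":0,"z":0.002,"ax":0,"ay":0,"az":0},{"x":0,"y":0,"z":0,"ax":0,"ay":0,"az":0}]'

```text
time_s: 9.3
tcp_pos: [0.563, -0.0838, 0.0001]
eef_rot: [-3.142, 0.0, 0.118]
ft_force: [0.1, -0.3, 0.1]
grip_width: 0.0702
finger_force: 0.0
```

```bash
python3 - <<'E'
from h import *
d=get_image("side"); P=pts(d); m=d["color"].sum(-1)<170
for u in (327,330,333,354,357):
    vv=np.nonzero(m[200:275,u])[0]+200
    if len(vv): v=vv.max(); print(u,v,P[v-2,u].round(4),P[v,u].round(4),P[v+2,u].round(4))
E
```

```text
327 232 [ 0.5505 -0.0493  0.0194] [ 0.5516 -0.0476  0.0133] [ 0.5424 -0.0625  0.0205]
330 231 [ 0.5583 -0.048   0.0184] [ 0.5578 -0.0488  0.0142] [ 0.5484 -0.0638  0.0215]
333 230 [ 0.5652 -0.0482  0.0185] [ 0.5652 -0.0481  0.0137] [ 0.5548 -0.0647  0.0221]
354 249 [ 0.5598 -0.1287  0.0243] [ 0.56   -0.1288  0.0197] [ 0.5613 -0.1273  0.0137]
357 249 [ 0.5644 -0.1318  0.0245] [ 0.5644 -0.132   0.02  ] [ 0.5782 -0.1137 -0.0014]
```

TCP z is 0.000 with no contact and the tips are at about 13 mm. Closing brings them to about 7 mm, so I'll close in stages.

jog_arm --increments '[{"x":0,"y":0,"z":0,"ax":0,"ay":0,"az":0},{"x":0,"y":0,"z":0,"ax":0,"ay":0,"az":0},{"x":0,"y":0,"z":0,"ax":0,"ay":0,"az":0}]' --grip 0.054

```text
time_s: 9.72
tcp_pos: [0.5632, -0.0839, 0.0004]
eef_rot: [3.142, -0.0, 0.118]
ft_force: [-0.2, -0.4, -0.5]
grip_width: 0.0538
finger_force: 0.0
```

jog_arm --increments '[{"x":0,"y":0,"z":0,"ax":0,"ay":0,"az":0},{"x":0,"y":0,"z":0,"ax":0,"ay":0,"az":0},{"x":0,"y":0,"z":0,"ax":0,"ay":0,"az":0}]' --grip 0.049

```text
time_s: 10.1
tcp_pos: [0.5632, -0.0838, 0.0005]
eef_rot: [-3.141, -0.0, 0.118]
ft_force: [-0.7, 0.5, 3.3]
grip_width: 0.0495
finger_force: 21.4
```

jog_arm --increments '[{"x":0,"y":0,"z":-0.004,"ax":0,"ay":0,"az":0},{"x":0,"y":0,"z":-0.008,"ax":0,"ay":0,"az":0},{"x":0,"y":0,"z":-0.015,"ax":0,"ay":0,"az":0},{"x":0,"y":0,"z":-0.02,"ax":0,"ay":0,"az":0},{"x":0,"y":0,"z":-0.025,"ax":0,"ay":0,"az":0},{"x":0,"y":0,"z":-0.02,"ax":0,"ay":0,"az":0},{"x":0,"y":0,"z":-0.01,"ax":0,"ay":0,"az":0},{"x":0,"y":0,"z":0,"ax":0,"ay":0,"az":0}]'

```text
time_s: 11.1
tcp_pos: [0.5635, -0.0838, 0.103]
eef_rot: [-3.142, -0.001, 0.118]
ft_force: [-0.1, -0.8, -3.3]
grip_width: 0.0494
finger_force: 22.0
```

```bash
python3 - <<'E'
from h import *
d=save("side","pics/side4.png",(250,100,450,250),4); s=sense(); print(s["tcp_pos"],s["eef_rot"],s["ft_force"],s["grip_width"],s["finger_force"])
E
```

```text
[ 0.56300156 -0.08360117  0.10220721] [-3.14127971e+00  4.18920623e-05  1.18106806e-01] [-0.77235144  0.01798898 -3.61430264] 0.04949784894658795 21.98172926902771
```

View pics/side4.png

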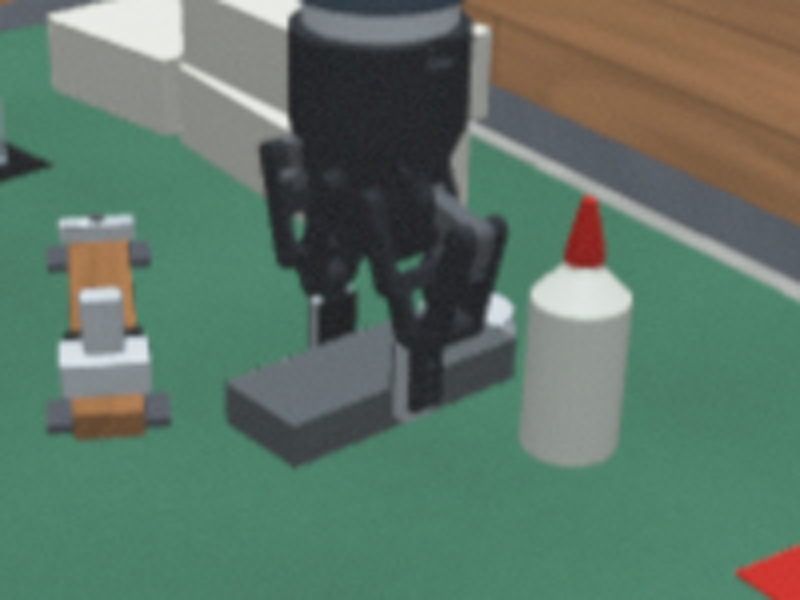

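The side view shows the stone held level and clear of the table, with the grip near mid-length at crop (415,380). I'll carry it to the holder.

jog_arm --increments '[{"x":0.0023,"y":-0.0158,"z":0,"ax":0,"ay":0,"az":0},{"x":0.0047,"y":-0.0316,"z":0,"ax":0,"ay":0,"az":0},{"x":0.0047,"y":-0.0316,"z":0,"ax":0,"ay":0,"az":0},{"x":0.0047,"y":-0.0316,"z":0,"ax":0,"ay":0,"az":0},{"x":0.0047,"y":-0.0316,"z":0,"ax":0,"ay":0,"az":0},{"x":0.0047,"y":-0.0316,"z":0,"ax":0,"ay":0,"az":0},{"x":0.0047,"y":-0.0316,"z":0,"ax":0,"ay":0,"az":0},{"x":0.0047,"y":-0.0316,"z":0,"ax":0,"ay":0,"az":0},{"x":0.0047,"y":-0.0316,"z":0,"ax":0,"ay":0,"az":0},{"x":0.0047,"y":-0.0316,"z":0,"ax":0,"ay":0,"az":0},{"x":0.0023,"y":-0.0158,"z":0,"ax":0,"ay":0,"az":0}]'

```text
time_s: 12.52
tcp_pos: [0.5712, 0.2388, 0.1012]
eef_rot: [-3.141, 0.002, 0.121]
ft_force: [-0.4, -0.4, -3.1]
grip_width: 0.0498
finger_force: 21.9
```

jog_arm --increments '[{"x":0,"y":0,"z":0,"ax":0,"ay":0,"az":-0.06},{"x":0,"y":0,"z":0,"ax":0,"ay":0,"az":-0.13},{"x":0,"y":0,"z":0,"ax":0,"ay":0,"az":-0.13},{"x":0,"y":0,"z":0,"ax":0,"ay":0,"az":-0.13},{"x":0,"y":0,"z":0,"ax":0,"ay":0,"az":-0.13},{"x":0,"y":0,"z":0,"ax":0,"ay":0,"az":-0.13},{"x":0,"y":0,"z":0,"ax":0,"ay":0,"az":-0.13},{"x":0,"y":0,"z":0,"ax":0,"ay":0,"az":-0.13},{"x":0,"y":0,"z":0,"ax":0,"ay":0,"az":-0.07},{"x":0,"y":0,"z":0,"ax":0,"ay":0,"az":0}]'

```text
time_s: 13.78
tcp_pos: [0.5722, 0.2348, 0.1019]
eef_rot: [-3.141, 0.001, 1.156]
ft_force: [0.4, 0.2, -2.4]
grip_width: 0.0495
finger_force: 21.9
```

jog_arm --increments '[{"x":0,"y":0,"z":0.01,"ax":0,"ay":0,"az":0},{"x":0,"y":0,"z":0.018,"ax":0,"ay":0,"az":0},{"x":0,"y":0,"z":0.018,"ax":0,"ay":0,"az":0},{"x":0,"y":0,"z":0.012,"ax":0,"ay":0,"az":0},{"x":0,"y":0,"z":0.009,"ax":0,"ay":0,"az":0},{"x":0,"y":0,"z":0.006,"ax":0,"ay":0,"az":0},{"x":0,"y":0,"z":0.004,"ax":0,"ay":0,"az":0},{"x":0,"y":0,"z":0,"ax":0,"ay":0,"az":0},{"x":0,"y":0,"z":0,"ax":0,"ay":0,"az":0}]'

```text
time_s: 14.9
tcp_pos: [0.5729, 0.2355, 0.0257]
eef_rot: [3.141, -0.001, 1.158]
ft_force: [-0.6, 0.3, -3.1]
grip_width: 0.0497
finger_force: 21.9
```

```bash
cat > st.py <<'E'
from h import *
d=save("top","pics/top_chk.png",(150,140,300,250),5); P=pts(d); c=d["color"]; hsv=cv2.cvtColor(c,cv2.COLOR_RGB2HSV)
a=np.deg2rad(66.3); ex=np.array([np.cos(a),np.sin(a)]); ey=np.array([-ex[1],ex[0]]); o=np.array([.5733,.2387])
w=P.reshape(-1,3); q=np.c_[(w[:,:2]-o)@ex,(w[:,:2]-o)@ey]*1000; z=w[:,2]*1000
m=(abs(q[:,1])<40)&(q[:,0]>-82)&(q[:,0]<77)&(z>34)&(z<49)&(hsv[...,1].ravel()<75)&(c.sum(-1).ravel()>170)
s=q[m]; zz=z[m]
for x0 in range(-80,80,8):
    k=(abs(s[:,0]-x0)<4)
    if k.sum()>3: print(x0,k.sum(),np.percentile(s[k,1],[2,98]).round(1),np.median(zz[k]).round(1))
print(s[:,0].min(),s[:,0].max()); t=sense(); print(t["tcp_pos"],t["ft_force"])
E
python3 st.py
```

```text
-72 11 [-24.3  18.7] 45.9
-64 84 [-23.   23.4] 46.5
-56 58 [-24.2  23.5] 47.6
-48 60 [-23.3  23.5] 47.3
-40 66 [-23.1  23.9] 47.3
-32 57 [-23.6  23.8] 47.1
-24 60 [-23.9  23.8] 47.0
-16 63 [-29.2  28.5] 47.0
-8 64 [-33.8  33.2] 46.8
-68.3655350031546 -1.956002437602437
[0.57283512 0.23555241 0.02570201] [-0.7062023  -0.11595635 -3.18411835]
```

The stone is centred in y, its rear end is at local −68 and its underside is about 25 mm up. I'll lower it gently.

jog_arm --increments '[{"x":0,"y":0,"z":0.002,"ax":0,"ay":0,"az":0},{"x":0,"y":0,"z":0.002,"ax":0,"ay":0,"az":0},{"x":0,"y":0,"z":0.0015,"ax":0,"ay":0,"az":0},{"x":0,"y":0,"z":0.0005,"ax":0,"ay":0,"az":0},{"x":0,"y":0,"z":0,"ax":0,"ay":0,"az":0}]'

```text
time_s: 15.58
tcp_pos: [0.5725, 0.2354, 0.0193]
eef_rot: [-3.142, 0.0, 1.158]
ft_force: [0.6, -0.0, -3.7]
grip_width: 0.0497
finger_force: 21.9
```

jog_arm --increments '[{"x":0,"y":0,"z":0.0005,"ax":0,"ay":0,"az":0},{"x":0,"y":0,"z":0,"ax":0,"ay":0,"az":0},{"x":0,"y":0,"z":0,"ax":0,"ay":0,"az":0}]'

```text
time_s: 15.95
tcp_pos: [0.5726, 0.2355, 0.0188]
eef_rot: [3.141, -0.0, 1.158]
ft_force: [-0.4, -0.1, -2.9]
grip_width: 0.0496
finger_force: 21.9
```

jog_arm --increments '[{"x":0,"y":0,"z":0.0005,"ax":0,"ay":0,"az":0},{"x":0,"y":0,"z":0,"ax":0,"ay":0,"az":0},{"x":0,"y":0,"z":0,"ax":0,"ay":0,"az":0}]'

```text
time_s: 16.32
tcp_pos: [0.5726, 0.2355, 0.0185]
eef_rot: [3.142, -0.0, 1.158]
ft_force: [-1.2, -0.5, 1.0]
grip_width: 0.0497
finger_force: 22.3
```

jog_arm --increments '[{"x":0,"y":0,"z":0.0005,"ax":0,"ay":0,"az":0},{"x":0,"y":0,"z":0,"ax":0,"ay":0,"az":0},{"x":0,"y":0,"z":0,"ax":0,"ay":0,"az":0}]'

```text
time_s: 16.7
tcp_pos: [0.5726, 0.2355, 0.0185]
eef_rot: [-3.141, -0.0, 1.158]
ft_force: [-3.3, -0.7, 5.7]
grip_width: 0.0494
finger_force: 23.0
```

The stone is on the bed with about 9 N, so I'll ease off and release.

jog_arm --increments '[{"x":0,"y":0,"z":-0.0005,"ax":0,"ay":0,"az":0},{"x":0,"y":0,"z":0,"ax":0,"ay":0,"az":0}]'

```text
time_s: 16.95
tcp_pos: [0.5726, 0.2354, 0.0185]
eef_rot: [3.142, -0.0, 1.158]
ft_force: [-1.7, -0.4, 4.0]
grip_width: 0.0493
finger_force: 22.7
```

jog_arm --increments '[{"x":0,"y":0,"z":0,"ax":0,"ay":0,"az":0},{"x":0,"y":0,"z":0,"ax":0,"ay":0,"az":0},{"x":0,"y":0,"z":0,"ax":0,"ay":0,"az":0},{"x":0,"y":0,"z":0,"ax":0,"ay":0,"az":0}]' --grip 0.07

```text
time_s: 17.45
tcp_pos: [0.5726, 0.2354, 0.0183]
eef_rot: [3.141, -0.0, 1.158]
ft_force: [-0.1, -0.2, 0.9]
grip_width: 0.0698
finger_force: 0.0
```

jog_arm --increments '[{"x":0,"y":0,"z":-0.01,"ax":0,"ay":0,"az":0},{"x":0,"y":0,"z":-0.02,"ax":0,"ay":0,"az":0},{"x":0,"y":0,"z":-0.03,"ax":0,"ay":0,"az":0},{"x":0,"y":0,"z":-0.03,"ax":0,"ay":0,"az":0},{"x":0,"y":0,"z":-0.01,"ax":0,"ay":0,"az":0},{"x":0,"y":0,"z":0,"ax":0,"ay":0,"az":0}]'

```text
time_s: 18.2
tcp_pos: [0.5729, 0.2358, 0.1191]
eef_rot: [3.141, -0.001, 1.158]
ft_force: [-0.1, -0.3, 0.0]
grip_width: 0.0698
finger_force: 0.0
```

```bash
python3 st.py
```

```text
-64 84 [-24.2  24. ] 40.6
-56 74 [-23.4  23.1] 40.5
-48 69 [-23.7  23.9] 40.6
-40 78 [-23.7  23.6] 40.3
-32 74 [-23.6  24.2] 40.6
-24 70 [-23.2  23.9] 40.7
-16 73 [-23.7  23.7] 40.3
-8 72 [-23.2  24.2] 39.9
0 77 [-23.3  23.5] 40.6
8 67 [-22.4  24.1] 40.2
16 74 [-23.8  23.9] 40.6
24 75 [-23.4  24.4] 40.4
32 69 [-23.2  24.2] 40.4
40 22 [-22.9  18. ] 40.2
-68.55219264956614 40.065448189784895
[0.57220002 0.23553561 0.11810544] [-0.34355143 -0.38990362 -0.91565857]
```

The stone lies flat: top at 40.5 mm, y ±24, straight, ends clear of pad and stop. Now I'll pinch the fin.

jog_arm --increments '[{"x":-0.0146,"y":0,"z":0,"ax":0,"ay":0,"az":0},{"x":-0.025,"y":0,"z":0,"ax":0,"ay":0,"az":0},{"x":-0.025,"y":0,"z":0,"ax":0,"ay":0,"az":0},{"x":-0.025,"y":0,"z":0,"ax":0,"ay":0,"az":0},{"x":-0.025,"y":0,"z":0,"ax":0,"ay":0,"az":0},{"x":0,"y":0,"z":0,"ax":0,"ay":0,"az":0},{"x":0,"y":0,"z":0,"ax":0,"ay":0,"az":0}]'

```text
time_s: 19.12
tcp_pos: [0.5264, 0.1308, 0.1179]
eef_rot: [-3.141, 0.0, 1.158]
ft_force: [1.1, 0.5, 0.1]
grip_width: 0.0703
finger_force: 0.0
```

```bash
python3 - <<'E'
from h import *
d=get_image("top"); P=pts(d); c=d["color"]
a=np.deg2rad(66.3); ex=np.array([np.cos(a),np.sin(a)]); ey=np.array([-ex[1],ex[0]]); o=np.array([.5733,.2387])
w=P.reshape(-1,3); q=np.c_[(w[:,:2]-o)@ex,(w[:,:2]-o)@ey]*1000; z=w[:,2]*1000
g=(abs(q[:,1])<20)&(z>36)&(z<46)&(q[:,0]>-80)&(q[:,0]<110); s=q[g]; print("stone",s.min(0),s.max(0))
# stop visible: points z 27..34
g=(abs(q[:,1])<20)&(z>28)&(z<34)&(q[:,0]>60)&(q[:,0]<110); s=q[g]; print("stop",g.sum(),np.percentile(s[:,0],[5,95]))
t=np.array(sense()["tcp_pos"]); e=t[:2]-o; print("tcp local",e@ex*1e3,e@ey*1e3,t[2])
E
```

```text
Traceback (most recent call last):
ValueError: zero-size array to reduction operation minimum which has no identity
```

jog_arm --increments '[{"x":0,"y":0,"z":0.015,"ax":0,"ay":0,"az":0},{"x":0,"y":0,"z":0.02,"ax":0,"ay":0,"az":0},{"x":0,"y":0,"z":0.015,"ax":0,"ay":0,"az":0},{"x":0,"y":0,"z":0.01,"ax":0,"ay":0,"az":0},{"x":0,"y":0,"z":0.005,"ax":0,"ay":0,"az":0},{"x":0,"y":0,"z":0.005,"ax":0,"ay":0,"az":0},{"x":0,"y":0,"z":0,"ax":0,"ay":0,"az":0}]'

```text
time_s: 20.05
tcp_pos: [0.5266, 0.1305, 0.0483]
eef_rot: [3.142, -0.0, 1.158]
ft_force: [0.9, -0.1, -0.7]
grip_width: 0.0701
finger_force: 0.0
```

jog_arm --increments '[{"x":0,"y":0,"z":0,"ax":0,"ay":0,"az":0},{"x":0,"y":0,"z":0,"ax":0,"ay":0,"az":0},{"x":0,"y":0,"z":0,"ax":0,"ay":0,"az":0},{"x":0,"y":0,"z":0,"ax":0,"ay":0,"az":0},{"x":0,"y":0,"z":0,"ax":0,"ay":0,"az":0},{"x":0,"y":0,"z":0,"ax":0,"ay":0,"az":0},{"x":0,"y":0,"z":0,"ax":0,"ay":0,"az":0},{"x":0,"y":0,"z":0,"ax":0,"ay":0,"az":0}]' --grip 0.02 --squeeze 60

```text
time_s: 21.05
tcp_pos: [0.5268, 0.1305, 0.0488]
eef_rot: [3.141, -0.001, 1.158]
ft_force: [-2.3, 0.3, 5.8]
grip_width: 0.0234
finger_force: 59.0
```

```bash
python3 - <<'E'
from h import *
d=save("side","pics/side5.png",(220,110,340,220),5)
E
```

```text
(no output)
```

View pics/side5.png

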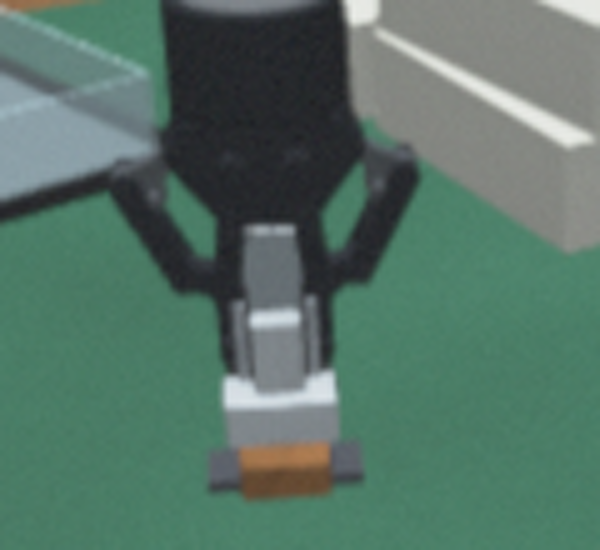

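The fingers straddle the fin at crop (275,345) with 59 N. I'll slide the jaw slowly.

jog_arm --increments '[{"x":0.001,"y":0,"z":0,"ax":0,"ay":0,"az":0},{"x":0.0025,"y":0,"z":0,"ax":0,"ay":0,"az":0},{"x":0.0025,"y":0,"z":0,"ax":0,"ay":0,"az":0},{"x":0.0025,"y":0,"z":0,"ax":0,"ay":0,"az":0},{"x":0.0025,"y":0,"z":0,"ax":0,"ay":0,"az":0}]'

```text
time_s: 21.72
tcp_pos: [0.5293, 0.1362, 0.0487]
eef_rot: [-3.14, 0.005, 1.155]
ft_force: [-7.8, -10.7, 14.3]
grip_width: 0.0231
finger_force: 60.4
```

jog_arm --increments '[{"x":0.002,"y":0,"z":0,"ax":0,"ay":0,"az":0},{"x":0.002,"y":0,"z":0,"ax":0,"ay":0,"az":0},{"x":0.002,"y":0,"z":0,"ax":0,"ay":0,"az":0},{"x":0.0015,"y":0,"z":0,"ax":0,"ay":0,"az":0},{"x":0.0015,"y":0,"z":0,"ax":0,"ay":0,"az":0},{"x":0.0015,"y":0,"z":0,"ax":0,"ay":0,"az":0},{"x":0.0015,"y":0,"z":0,"ax":0,"ay":0,"az":0},{"x":0.0015,"y":0,"z":0,"ax":0,"ay":0,"az":0},{"x":0.0015,"y":0,"z":0,"ax":0,"ay":0,"az":0},{"x":0.0015,"y":0,"z":0,"ax":0,"ay":0,"az":0}]'

```text
time_s: 22.98
tcp_pos: [0.5357, 0.1507, 0.0487]
eef_rot: [-3.14, 0.006, 1.155]
ft_force: [-8.2, -11.2, 15.7]
grip_width: 0.0225
finger_force: 60.6
```

jog_arm --increments '[{"x":0.001,"y":0,"z":0,"ax":0,"ay":0,"az":0},{"x":0.001,"y":0,"z":0,"ax":0,"ay":0,"az":0},{"x":0.001,"y":0,"z":0,"ax":0,"ay":0,"az":0},{"x":0.001,"y":0,"z":0,"ax":0,"ay":0,"az":0}]'

```text
time_s: 23.48
tcp_pos: [0.5373, 0.1543, 0.0487]
eef_rot: [-3.14, 0.006, 1.155]
ft_force: [-8.7, -11.4, 15.2]
grip_width: 0.023
finger_force: 60.6
```

jog_arm --increments '[{"x":0.001,"y":0,"z":0,"ax":0,"ay":0,"az":0},{"x":0.001,"y":0,"z":0,"ax":0,"ay":0,"az":0},{"x":0.001,"y":0,"z":0,"ax":0,"ay":0,"az":0},{"x":0.001,"y":0,"z":0,"ax":0,"ay":0,"az":0},{"x":0.001,"y":0,"z":0,"ax":0,"ay":0,"az":0}]'

```text
time_s: 24.1
tcp_pos: [0.5393, 0.1589, 0.0487]
eef_rot: [-3.14, 0.006, 1.155]
ft_force: [-8.2, -11.6, 16.0]
grip_width: 0.023
finger_force: 60.6
```

jog_arm --increments '[{"x":0.001,"y":0,"z":0,"ax":0,"ay":0,"az":0},{"x":0.001,"y":0,"z":0,"ax":0,"ay":0,"az":0},{"x":0.001,"y":0,"z":0,"ax":0,"ay":0,"az":0},{"x":0.001,"y":0,"z":0,"ax":0,"ay":0,"az":0}]'

```text
time_s: 24.6
tcp_pos: [0.5409, 0.1626, 0.0487]
eef_rot: [-3.14, 0.006, 1.155]
ft_force: [-8.8, -10.9, 14.7]
grip_width: 0.0228
finger_force: 60.6
```

jog_arm --increments '[{"x":0.001,"y":0,"z":0,"ax":0,"ay":0,"az":0},{"x":0.001,"y":0,"z":0,"ax":0,"ay":0,"az":0}]'

```text
time_s: 24.85
tcp_pos: [0.5417, 0.1644, 0.0487]
eef_rot: [-3.14, 0.006, 1.155]
ft_force: [-8.9, -11.1, 15.9]
grip_width: 0.0226
finger_force: 60.6
```

```bash
cat > jw.py <<'E'
from h import *
a=np.deg2rad(66.3); ex=np.array([np.cos(a),np.sin(a)]); ey=np.array([-ex[1],ex[0]]); o=np.array([.5733,.2387])
d=get_image("top"); P=pts(d); c=d["color"].sum(-1).ravel()
w=P.reshape(-1,3); q=np.c_[(w[:,:2]-o)@ex,(w[:,:2]-o)@ey]*1000; z=w[:,2]*1000
for x0 in range(30,106,3):
    k=(abs(q[:,1])<22)&(abs(q[:,0]-x0)<1.5)
    if k.sum()>5: print(x0,np.median(z[k]).round(1),int(np.median(c[k])),end=" | ")
t=sense(); f=np.array(t["ft_force"]); e=np.array(t["tcp_pos"])[:2]-o
print("\ntcp local",e@ex*1e3,"f",f[:2]@ex)
E
python3 jw.py
```

```text
tcp local -80.5195975141653 f -14.073218549275014
```

jog_arm --increments '[{"x":0.0005,"y":0,"z":0,"ax":0,"ay":0,"az":0},{"x":0.0005,"y":0,"z":0,"ax":0,"ay":0,"az":0},{"x":0.0005,"y":0,"z":0,"ax":0,"ay":0,"az":0},{"x":0.0005,"y":0,"z":0,"ax":0,"ay":0,"az":0}]'

```text
time_s: 25.4
tcp_pos: [0.5425, 0.1663, 0.0487]
eef_rot: [-3.14, 0.006, 1.155]
ft_force: [-9.5, -11.0, 16.6]
grip_width: 0.0228
finger_force: 60.5
```

jog_arm --increments '[{"x":0.0005,"y":0,"z":0,"ax":0,"ay":0,"az":0},{"x":0.0005,"y":0,"z":0,"ax":0,"ay":0,"az":0}]'

```text
time_s: 25.65
tcp_pos: [0.543, 0.1672, 0.0487]
eef_rot: [-3.14, 0.006, 1.155]
ft_force: [-8.6, -11.5, 15.9]
grip_width: 0.0229
finger_force: 60.5
```

jog_arm --increments '[{"x":0.0005,"y":0,"z":0,"ax":0,"ay":0,"az":0},{"x":0.0005,"y":0,"z":0,"ax":0,"ay":0,"az":0}]'

```text
time_s: 25.9
tcp_pos: [0.5432, 0.1679, 0.0487]
eef_rot: [-3.14, 0.006, 1.155]
ft_force: [-8.6, -12.4, 17.1]
grip_width: 0.0225
finger_force: 60.6
```

jog_arm --increments '[{"x":0.0005,"y":0,"z":0,"ax":0,"ay":0,"az":0},{"x":0.0005,"y":0,"z":0,"ax":0,"ay":0,"az":0}]'

```text
time_s: 26.15
tcp_pos: [0.5435, 0.1684, 0.0487]
eef_rot: [-3.139, 0.007, 1.155]
ft_force: [-8.7, -12.7, 17.5]
grip_width: 0.023
finger_force: 60.7
```

jog_arm --increments '[{"x":0.0005,"y":0,"z":0,"ax":0,"ay":0,"az":0},{"x":0.0005,"y":0,"z":0,"ax":0,"ay":0,"az":0}]'

```text
time_s: 26.4
tcp_pos: [0.5437, 0.1689, 0.0487]
eef_rot: [-3.139, 0.008, 1.154]
ft_force: [-10.1, -14.1, 17.5]
grip_width: 0.0232
finger_force: 60.8
```

jog_arm --increments '[{"x":0.0005,"y":0,"z":0,"ax":0,"ay":0,"az":0},{"x":0.0005,"y":0,"z":0,"ax":0,"ay":0,"az":0}]'

```text
time_s: 26.65
tcp_pos: [0.5439, 0.1694, 0.0487]
eef_rot: [-3.139, 0.008, 1.154]
ft_force: [-11.5, -14.0, 18.3]
grip_width: 0.0231
finger_force: 60.9
```

jog_arm --increments '[{"x":0.0005,"y":0,"z":0,"ax":0,"ay":0,"az":0},{"x":0.0005,"y":0,"z":0,"ax":0,"ay":0,"az":0}]'

```text
time_s: 26.9
tcp_pos: [0.5441, 0.1699, 0.0487]
eef_rot: [-3.139, 0.009, 1.154]
ft_force: [-12.1, -15.9, 20.3]
grip_width: 0.0228
finger_force: 61.0
```

jog_arm --increments '[{"x":0.0005,"y":0,"z":0,"ax":0,"ay":0,"az":0},{"x":0.0005,"y":0,"z":0,"ax":0,"ay":0,"az":0}]'

```text
time_s: 27.15
tcp_pos: [0.5443, 0.1704, 0.0487]
eef_rot: [-3.139, 0.009, 1.154]
ft_force: [-12.4, -15.9, 20.4]
grip_width: 0.0229
finger_force: 61.2
```

jog_arm --increments '[{"x":0,"y":0,"z":0,"ax":0,"ay":0,"az":0},{"x":0,"y":0,"z":0,"ax":0,"ay":0,"az":0}]'

```text
time_s: 27.4
tcp_pos: [0.5443, 0.1704, 0.0487]
eef_rot: [-3.139, 0.009, 1.154]
ft_force: [-11.2, -16.3, 20.6]
grip_width: 0.0228
finger_force: 61.1
```

Force rose from about 13.9 to 19.5 N over roughly 3.4 mm past stop contact, so the nip is about 7–8 N. I'll unload the arm's wind-up and release the fin.

jog_arm --increments '[{"x":-0.001,"y":0,"z":0,"ax":0,"ay":0,"az":0},{"x":-0.001,"y":0,"z":0,"ax":0,"ay":0,"az":0},{"x":-0.001,"y":0,"z":0,"ax":0,"ay":0,"az":0},{"x":-0.001,"y":0,"z":0,"ax":0,"ay":0,"az":0},{"x":0,"y":0,"z":0,"ax":0,"ay":0,"az":0}]'

```text
time_s: 28.02
tcp_pos: [0.5443, 0.1704, 0.0487]
eef_rot: [-3.14, 0.004, 1.156]
ft_force: [-6.5, -8.1, 12.9]
grip_width: 0.0229
finger_force: 60.1
```

jog_arm --increments '[{"x":-0.001,"y":0,"z":0,"ax":0,"ay":0,"az":0},{"x":-0.001,"y":0,"z":0,"ax":0,"ay":0,"az":0},{"x":0,"y":0,"z":0,"ax":0,"ay":0,"az":0}]'

```text
time_s: 28.4
tcp_pos: [0.5443, 0.1703, 0.0487]
eef_rot: [-3.141, 0.002, 1.157]
ft_force: [-3.8, -4.1, 8.6]
grip_width: 0.0228
finger_force: 59.6
```

jog_arm --increments '[{"x":0,"y":0,"z":0,"ax":0,"ay":0,"az":0},{"x":0,"y":0,"z":0,"ax":0,"ay":0,"az":0},{"x":0,"y":0,"z":0,"ax":0,"ay":0,"az":0},{"x":0,"y":0,"z":0,"ax":0,"ay":0,"az":0},{"x":0,"y":0,"z":0,"ax":0,"ay":0,"az":0},{"x":0,"y":0,"z":0,"ax":0,"ay":0,"az":0}]' --grip 0.06

```text
time_s: 29.15
tcp_pos: [0.5448, 0.1722, 0.0483]
eef_rot: [3.142, -0.0, 1.158]
ft_force: [0.5, 0.3, 0.4]
grip_width: 0.0601
finger_force: 0.0
```

jog_arm --increments '[{"x":0,"y":0,"z":-0.02,"ax":0,"ay":0,"az":0},{"x":0,"y":0,"z":-0.03,"ax":0,"ay":0,"az":0},{"x":0,"y":0,"z":-0.04,"ax":0,"ay":0,"az":0},{"x":-0.04,"y":0,"z":-0.03,"ax":0,"ay":0,"az":0},{"x":-0.06,"y":0,"z":-0.02,"ax":0,"ay":0,"az":0},{"x":-0.06,"y":0,"z":0,"ax":0,"ay":0,"az":0},{"x":-0.06,"y":0,"z":0,"ax":0,"ay":0,"az":0},{"x":0,"y":0,"z":0,"ax":0,"ay":0,"az":0}]'

```text
time_s: 30.15
tcp_pos: [0.4549, -0.0329, 0.1893]
eef_rot: [3.141, -0.001, 1.149]
ft_force: [-0.1, 1.0, -0.1]
grip_width: 0.0596
finger_force: 0.0
```

```bash
python3 jw.py; python3 - <<'E'
from h import *
a=np.deg2rad(66.3); ex=np.array([np.cos(a),np.sin(a)]); ey=np.array([-ex[1],ex[0]]); o=np.array([.5733,.2387])
d=save("top","pics/topend.png",(150,140,300,250),5); P=pts(d); w=P.reshape(-1,3); q=np.c_[(w[:,:2]-o)@ex,(w[:,:2]-o)@ey]*1000; z=w[:,2]*1000
f=(abs(q[:,1])<20)&(z>62)&(z<90)&(abs(q[:,0]+75)<30); print("fin",f.sum(),q[f].mean(0))
s=(abs(q[:,1])<35)&(z>36)&(z<45)&(q[:,0]>-35)&(q[:,0]<95); print("stone",q[s].mean(0),q[s].min(0),q[s].max(0),np.median(z[s]),cv2.minAreaRect(q[s].astype(np.float32)))
E
```

```text
30 40.3 337 | 33 39.6 338 | 36 40.8 338 | 39 40.7 336 | 42 40.1 336 | 45 40.6 337 | 48 40.3 334 | 51 40.6 335 | 54 40.9 332 | 57 40.5 331 | 60 40.2 331 | 63 40.4 333 | 66 40.5 330 | 69 40.4 330 | 72 40.5 329 | 75 40.8 328 | 78 40.4 334 | 81 40.5 375 | 84 40.7 466 | 90 31.7 556 | 93 31.5 550 | 96 31.2 474 | 102 18.4 400 | 105 18.2 345 | 
tcp local -293.3891771016157 f 0.8977030474884989
fin 79 [-74.03305491   0.21904908]
stone [2.46985697e+01 1.59495427e-02] [-34.79211878 -24.97677138] [93.02356969 24.90925327] 40.48314807906848 ((29.116424560546875, -0.015163421630859375), (127.81243896484375, 49.88467788696289), 0.03109033964574337)
```

View pics/topend.png

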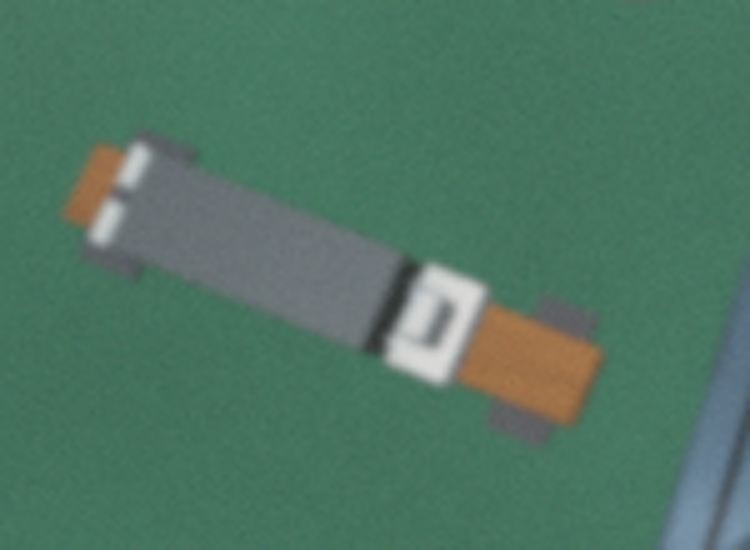

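The stone lies flat between the pad and the stop, from crop (385,310) to (128,195). The jaw moved 43.4 mm, which fits a nip of about 8 N. Everything is released, so I'm handing in.

```bash
python3 -c "from workcell import sign_off; print(sign_off())"
```

```text
the job is handed in; nothing more can be done
None
```

I handed the job in with the finishing stone lying flat on the holder bed against the stop and the jaw let go. From the push force and jaw travel I estimate it is nipped at about 7–8 N (not measured directly). The grip read 21–23 N per finger, slightly over the 10–20 N asked, because the gripper's lowest setting is 20 N.

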